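Make up the petty-cash box: receipt book, coin tray, coin rolls

TASK

Make up the petty-cash box for the day: first lay the receipt book flat on the floor of the open box, then lower the coin tray into the box over it until it sits level on its ledges, and only then lay each of the three coin rolls in the trough of the seated tray that is made for its size. Leave the lid open, and leave the rubber stamp, the calculator and the stapler where they are.

Things in the scene. Friction and masses are not known exactly. Their poses are not given: they have to be found in the camera images.
- cash_box: fixed dark steel cash box, 162 (x) x 242 (y) mm, rim 58 mm high; opening inside 156 x 236. Origin: centre of underside; floor inside 3 mm above it. Lock in the front (-x). Lid fixed open: rises from the rear (+x) rim to 210 mm, leaning back 25 deg; close the fingers along y to clear it. Four corner ledges, tops 42 mm above the origin, reach 20 mm in along y, 30 mm along x.
- coin_tray: loose grey coin tray, 146 (x) x 226 (y) x 16 mm, 180 g, underside 7 mm smaller. Origin: centre of underside; flat deck 15 mm above it. Finger bar mid-deck, to lift it: 76 mm along x, 10 mm along y, 15 to 35 mm above the origin. Three half-round troughs along x, centred at x=0; flat dish at y=+85 mm stays empty. Seated: origin 42 mm above the box's, 5 mm play, x along the box's x, either way round.
- receipt_book: loose hard-bound blue receipt book, 105 (x) x 60 (y) x 14 mm, 90 g, lying flat. Origin: centre of underside. It may lie anywhere flat on the box's floor.
- roll_long: longest of three paper-wrapped coin rolls: solid cylinder 92 mm long, 28 mm diameter, about 300 g, lying on its side. Origin: its middle, on the axis; its x is the axis. Trough: tray y=-86 mm, 104 mm long, 8 mm deep; lying in it, the roll's axis is 21 mm above the tray's origin (6 mm above the deck), so hold it with the fingertips at most 5 mm below its axis.
- roll_medium: middle coin roll: 70 mm long, 24 mm diameter, about 200 g; origin and axes as the long one. Trough: tray y=+43 mm, 82 mm long, 7 mm deep; its axis then 20 mm above the tray's origin (5 mm above the deck).
- roll_short: shortest coin roll: 48 mm long, 20 mm diameter, about 100 g; origin and axes as the long one. Trough: tray y=-38 mm, 60 mm long, 5 mm deep; its axis then 20 mm above the tray's origin (5 mm above the deck).
- rubber_stamp: bystander: rubber stamp standing in front, among the rolls, black turned handle on a wooden foot, 27 x 48 mm, 68 mm high. Origin: centre of the underside.
- calculator: bystander: black pocket calculator lying on the desk, 116 (x) x 70 (y) x 13 mm. Origin: centre of the underside.
- stapler: bystander: black stapler, 36 (x) x 134 (y) x 43 mm. Origin: centre of the underside.
Mind the look-alikes: they are no part of the job. Leave any red or turquoise look-alike of the roll_medium alone.

How it is judged:
By the outcome, as a careful person would: the job done as asked, in the order asked, and still so for the second after the job is handed in, with the robot touching nothing.
It also fails if it takes over 136 s, if anything falls off the work surface, if the arm or the gripper's body presses on something with over 40 N, if the wrist force passes 120 N, or if a joint passes its speed limit or range.

ROBOT

A 7-joint arm with a two-finger parallel gripper is mounted at the origin on a cart in front of the work surface, level with it; the furniture and walls round the work are solid. World frame = base frame: x ahead of the robot, y to its left, z up, the work surface at z = 0. Lengths are in m, angles in rad, forces in N, time in s.
With the tool pointing down it reaches from about 0.4 to 0.85 m from the base axis. Payload 10.4 kg.
Tool frame: the origin (TCP) lies between the finger pads; the fingertips stand 14 mm ahead of it and the grasp point (between the pads) lies 5 mm behind it (r.finger_overhang is the z of the fingertips in the tool frame, in m); z points along the fingers, y is the line along which they close (so a half turn about z gives the same grasp; the last joint's range is limited). The gripper opens to 87 mm and grips with 3 to 60 N. Pads are 19 mm wide; open, the fingers measure 117 mm over their backs; the gripper's body (75 mm by 190 mm) begins 51 mm behind the grasp point.
Start: joints at [-1.239, 0.332, -0.065, 1.46, 0.022, 1.35, -0.088], TCP at [0.217, 0.586, 0.203] pointing down, gripper open.
Joint ranges: [-2.6, 2.6], [-0.5, 2.12], [-1.47, 1.34], [0.16, 2.42], [-1.27, 4.41], [0.06, 2.06], [-2.6, 2.6]. Speed limits (rad/s): [2.22, 2.22, 2.79, 2.79, 3.14, 3.14, 3.14].

INTERFACE

Orientations are given as a unit quaternion [x, y, z, w].
In Python, from bench import r, optics gives the robot as it stands.
- The arm moves only by the shell command python3 -m pendant 'ROWS' [FORCE]. ROWS is JSON, a list of rows, each a list of 7 numbers: the closure, from -1 (fully open) to 1 (shut), then the shift along the tool's x, y, z scaled (see below), then the turn, a rotation vector about the tool's x, y, z scaled (see below). In form: [[grip, x, y, z, rx, ry, rz], ...]. A call has 1 to 8 rows; each row is the pose to reach, as a shift and turn from the pose commanded when the call began, along the tool's axes at that moment; what a row does not reach only later rows make up. The controller multiplies each number of a shift by 0.3 m and each number of a turn by 120 degrees. A row lasts 1/8 s, in which the tool goes at most 62.5 mm and 10.7 degrees, less where a joint would pass 70% of its speed; a pose out of reach is approached as far as the arm can. A call with a number of a shift or a turn outside -1 to 1 is refused whole. A call with a gripper value outside its range is refused whole. The fingers move at their own pace and stop on an object; FORCE is the grip in N (left out, the last holds). Time passes only in rows, so rows that repeat a pose let the fingers close. It gives the time, the measured TCP pose, the force, the opening and the grip force at its end, in the units of the state.
- r.read_state(): the state, without advancing time (a new reading comes with each control period).
- optics.camera(name): name is "scene" or "top" or "wrist"; returns a dict with "pixels" (480x640x3 uint8, red, green, blue), "vfov" (degrees; the focal length in pixels is half the picture's height over the tangent of half this angle, whatever the lens; pixels are square), "cx", "cy" (the principal point, pixels), "rvec" (rotation vector, rad) and "tvec" (3), from world to camera coordinates, as OpenCV has them. Camera axes: x right, y down, z forward; pixel columns grow to the right and rows downward; lengths in m; the calibration is good to about 2 mm. The wrist camera is an equidistant fisheye: a pixel r from the principal point sees the ray r / f radians off the axis. A picture is of the moment at which its call begins. There is no depth.
- r.close_job(): hands the job in; it is judged then, once.
The state is a dict: "time": time; "joint_positions": joint angles; "joint_vel": joint speeds; "joint_torque": joint torques, N m; "ee_pos": TCP position; "eef_rot": TCP orientation; "ft_force": force on the tool from outside, world axes, zero at the start; "torque": the same for the moment, N m; "width": finger opening in m; "grip_force": force on a finger pad.
Only numpy, scipy, OpenCV 4.12 (cv2) and the standard library are available. Lean on these libraries where they do the work, as an engineer would, in place of code of your own. Each camera call takes 0.05 s, during which the arm holds its last target. There are 200 camera calls.

## Working session

There is one attempt and no reset: what is moved stays moved. The work goes in short steps, Python scripts to look and compute and a shell command to move; the robot and the scene stay as the last step left them, time stands still between calls to the robot, and variables do not carry over. Pictures are saved under pics/ and viewed, at most 14 in all, crops included, and the job is handed in when it is done.

```bash
mkdir -p pics; ls; python3 - <<'E'
from bench import r, optics
import cv2,numpy as np
s=r.read_state()
print(s['time'],s['ee_pos'],s['eef_rot'],s['width'],s['ft_force'],r.finger_overhang)
for n in ("scene","top"):
    c=optics.camera(n)
    cv2.imwrite(f'pics/{n}0.png',c['pixels'][:,:,::-1]); np.savez(f'pics/{n}0.npz',**c)
    print(n,{k:c[k] for k in c if k!='pixels'})
E
```

```text
pics
0.0 [0.21698022 0.58569936 0.20236332] [ 1.76454554e-01  9.84308546e-01 -6.84672511e-04 -9.13339979e-05] 0.08681117698433721 [ 0.86185716  0.13735878 -0.51139326] 0.014
scene {'vfov': 54.342970820283654, 'cx': 325.50065499753487, 'cy': 237.91256032742177, 'rvec': array([ 2.18492978, -0.77076781,  0.37845145]), 'tvec': array([-0.50300031,  0.14818062,  1.3635075 ])}
top {'vfov': 54.558265181376015, 'cx': 316.21561122253604, 'cy': 238.64535303280977, 'rvec': array([ 2.16739298, -2.18151495,  0.13704389]), 'tvec': array([-0.16707439,  0.55342337,  1.16556634])}
```

View pics/scene0.png

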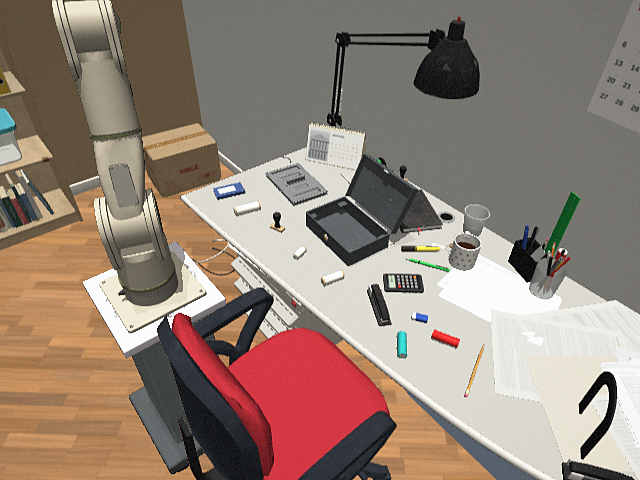

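View pics/top0.png

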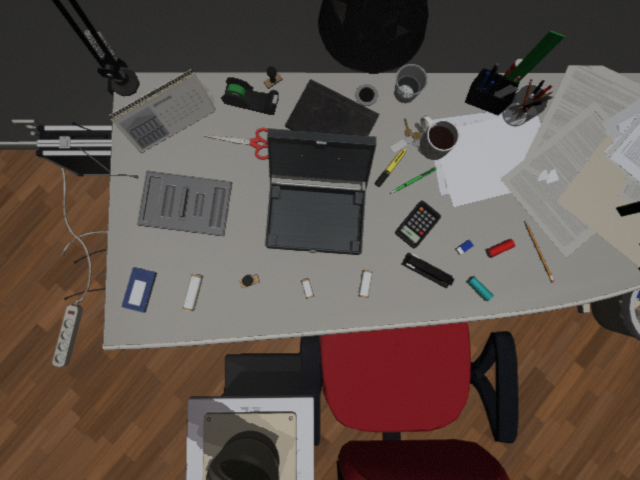

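The scene view shows the desk. In the top view: book (139,290), tray (185,203), box (316,218), white rolls at (192,292), (308,288), (365,284), stamp (249,281), calculator (418,224), stapler (428,270), and look-alikes turquoise (480,288) and red (500,248), which I leave alone. I'll measure next and enlarge a crop.

```bash
cat > h.py <<'E'
import numpy as np,cv2
from bench import r,optics
from scipy.spatial.transform import Rotation as R
def cam(n,save=None):
    c=optics.camera(n)
    if save: cv2.imwrite(f'pics/{save}.png',c['pixels'][:,:,::-1]); np.savez(f'pics/{save}.npz',**c)
    return c
def rays(c,px):
    px=np.atleast_2d(px).astype(float); f=240/np.tan(np.radians(c['vfov'])/2)
    d=(px-[float(c['cx']),float(c['cy'])])/f
    if c.get('fish'):
        th=np.linalg.norm(d,axis=1,keepdims=True); v=np.c_[d/np.maximum(th,1e-9)*np.sin(th),np.cos(th)]
    else: v=np.c_[d,np.ones(len(d))]
    M=cv2.Rodrigues(c['rvec'])[0]
    return -M.T@np.ravel(c['tvec']), v@M
def onz(c,px,z):
    o,d=rays(c,px); return (o+d*((z-o[2])/d[:,2:]))[:,:2]
def rect(pts): # metric rect: centre,(long,short),angle of long side deg
    (cx,cy),(w,h),a=cv2.minAreaRect((np.float32(pts)*1000))
    if w<h: w,h,a=h,w,a+90
    return np.round([cx,cy,w,h,(a+90)%180-90],1)
def to_tool(s,p,yaw=None):
    """shift from current TCP to world p in tool units; yaw = world angle of the closing line (deg)"""
    Q=R.from_quat(s['eef_rot']); d=Q.inv().apply(np.array(p)-s['ee_pos'])/0.3
    y=Q.as_matrix()[:,1]; cur=np.degrees(np.arctan2(y[1],y[0]))
    t=0 if yaw is None else -((yaw-cur+90)%180-90)/120
    return np.round(d,4),'closing line at',round(cur,1),'rz',np.round(t,4)
E
python3 - <<'E'
from h import *
c=dict(np.load('pics/top0.npz')); im=c['pixels']; hsv=cv2.cvtColor(im,cv2.COLOR_RGB2HSV)
print('cam centre',rays(c,[[320,240]])[0])
H,S,V=[hsv[...,i].astype(int) for i in range(3)]
print('desk',hsv[270,220],'roll',hsv[292,192],'book',hsv[275,140],'tray',hsv[228,160],'box',hsv[215,316])
def cont(m,x0,y0,x1,y1):
    k=np.zeros_like(m,np.uint8);k[y0:y1,x0:x1]=m[y0:y1,x0:x1]
    k=cv2.morphologyEx(k,cv2.MORPH_CLOSE,np.ones((3,3)))
    cs=cv2.findContours(k,cv2.RETR_EXTERNAL,cv2.CHAIN_APPROX_NONE)[0]
    return max(cs,key=cv2.contourArea)[:,0]
d=np.median(im[300:330,150:350].reshape(-1,3),0); print('deskrgb',d)
diff=np.abs(im.astype(int)-d).max(2)>25
for n,bx,z in [('book',(110,260,165,320),.014),('long',(175,265,210,318),.014),('short',(295,270,325,305),.010),('med',(352,262,380,305),.012),('stamp',(235,268,268,295),.0),('tray',(125,160,245,245),.016),('calc',(385,190,450,260),.013),('stap',(395,245,462,295),.03),('box',(258,160,385,262),.058)]:
    q=cont(diff,*bx); print(n,q.min(0),q.max(0),rect(onz(c,q,z)))
cv2.imwrite('pics/crop0.png',cv2.resize(im[165:325,110:390,::-1],None,fx=2.8,fy=2.8,interpolation=cv2.INTER_CUBIC))
E
```

```text
cam centre [ 0.42363282 -0.14859141  1.22114372]
desk [ 21  13 141] roll [108   7 180] book [113 115  91] tray [  8  10 102] box [102  19  66]
deskrgb [140. 139. 134.]
book [121 267] [157 312] [426.6 283.9 107.8  65.8 -14.5]
long [183 274] [203 310] [419.5 146.2  94.7  31.3 -12.5]
short [301 278] [313 298] [ 426.7 -146.    51.4   20.6   17.1]
med [358 270] [371 297] [ 437.7 -294.8   70.2   27.3   -8.3]
stamp [240 274] [259 287] [449.6   4.8  50.   30.5 -71.9]
tray [137 170] [232 236] [650.  172.1 229.3 148.2  82.3]
calc [394 200] [441 248] [ 592.  -438.   120.4   73.4  -40.5]
stap [401 252] [454 288] [ 468.7 -456.8  140.2   39.6   61.4]
box [265 160] [372 254] [ 634.4 -177.7  266.5  243.6   88.1]
```

View pics/crop0.png

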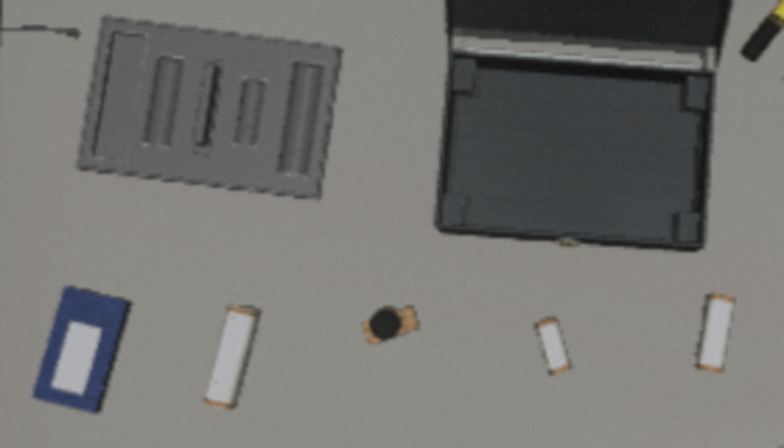

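Three white rolls: (192,292) measures 95 mm so it is long, (365,284) measures 70 mm so medium, and (308,288) measures 51 mm so short. The turquoise and red rolls are excluded. The crop shows the tray's dish on the left (+y) and the long trough on the right, so the tray's yaw is about -7.7°. Next I measure the box edges and work out the first move.

```bash
python3 - <<'E'
from h import *
c=dict(np.load('pics/top0.npz')); im=c['pixels'].astype(int)
d=np.array([140,139,134]); m=(np.abs(im-d).max(2)>35)
L=[];Rr=[];F=[]
for y in range(198,244):
    x=np.where(m[y,255:380])[0]+255; x=x[(x>262)&(x<372)]; L.append((x.min()-.5,y)); Rr.append((x.max()+.5,y))
for x in range(275,352):
    if 308<x<320: continue
    y=np.where(m[225:265,x])[0]+225; F.append((x,y.max()+.5))
for n,q,z in (('L',L,.058),('R',Rr,.058),('F',F,0),('Frim',F,.058)):
    p=onz(c,q,z).astype(np.float32)*1000; l=cv2.fitLine(p,cv2.DIST_HUBER,0,.01,.01).ravel()
    print(n,np.round(p[[0,-1]],1).tolist(),'dir',np.degrees(np.arctan2(l[1],l[0])),'pt',l[2:])
# inner ledge/rear rim corners by eye
print('rear rim L,R',onz(c,[[271.4,184],[364.6,190]],.058),'front corners L,R z0',onz(c,[[266,247],[361,254]],0))
s=r.read_state(); print(to_tool(s,[.427,.2865,.11],75.5))
E
```

```text
L [[653.7000122070312, -50.0], [539.2000122070312, -40.400001525878906]] dir -4.7899013 pt [596.1101   -45.049053]
R [[652.7000122070312, -296.29998779296875], [537.7999877929688, -286.6000061035156]] dir -4.4728236 pt [ 593.73706 -290.44363]
F [[530.2999877929688, -62.70000076293945], [513.2000122070312, -262.5]] dir 85.241035 pt [ 521.7131  -161.97585]
Frim [[525.2000122070312, -66.69999694824219], [509.0, -257.1000061035156]] dir 85.24233 pt [ 516.0044  -173.67523]
rear rim L,R [[ 0.68980037 -0.0572676 ]
 [ 0.67342114 -0.29438957]] front corners L,R z0 [[ 0.53435372 -0.03902646]
 [ 0.51437606 -0.28895329]]
(array([-1.0029, -0.6918,  0.3091]), 'closing line at', np.float64(69.7), 'rz', np.float64(-0.0486))
```

```bash
python3 -m pendant '[[-1,-0.99,-0.692,0.3,0,0,-0.048],[-1,-0.99,-0.692,0.3,0,0,-0.048],[-1,-0.99,-0.692,0.3,0,0,-0.048],[-1,-0.99,-0.692,0.3,0,0,-0.048],[-1,-0.99,-0.692,0.3,0,0,-0.048],[-1,-0.99,-0.692,0.3,0,0,-0.048],[-1,-0.99,-0.692,0.3,0,0,-0.048],[-1,-0.99,-0.692,0.3,0,0,-0.048]]' 25
python3 - <<'E'
from h import *
c=cam('wrist','w1'); print({k:c[k] for k in c if k!='pixels'})
print(to_tool(r.read_state(),[.427,.2865,.017],75.5))
E
```

```text
time: 1.1
ee_pos: [0.4231, 0.2887, 0.1131]
eef_rot: [0.127, 0.992, 0.0, -0.0]
ft_force: [-0.1, -0.1, 0.6]
width: 0.0868
grip_force: 0.0
{'vfov': 65.70646984690485, 'cx': 316.7609805204631, 'cy': 242.0495879365243, 'rvec': array([-2.29762899, -1.77606569, -0.2554144 ]), 'tvec': array([-0.38604646, -0.33140564,  0.20979466])}
(array([-0.0161, -0.0062,  0.3208]), 'closing line at', np.float64(75.5), 'rz', np.float64(0.0002))
```

View pics/w1.png

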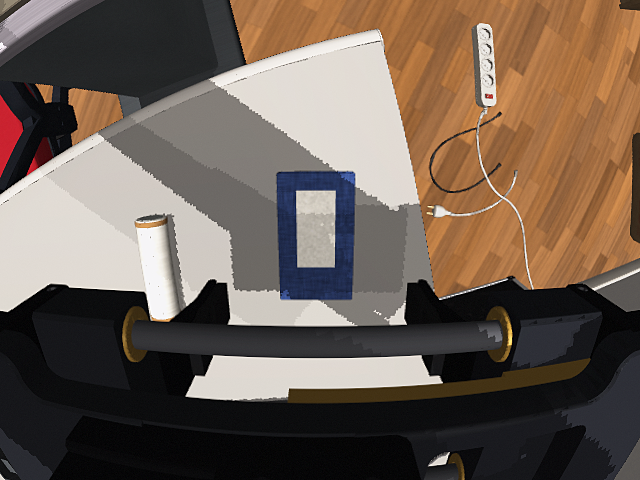

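Wrist view: the book spans px (277–355, 171–299) and is centred between the fingers at x≈217 and 418. I'll cross-check its position and then grasp it.

```bash
python3 - <<'E'
from h import *
c=dict(np.load('pics/w1.npz')); c['fish']=1
hsv=cv2.cvtColor(c['pixels'],cv2.COLOR_RGB2HSV); m=cv2.inRange(hsv,(100,90,30),(130,255,255)); m[:150]=0; m[310:]=0; m[:,:240]=0; m[:,380:]=0
q=np.argwhere(m)[:,::-1]; print(rect(onz(c,q,.014)))
E
python3 -m pendant '[[-1,-0.015,-0.006,0.15,0,0,0],[-1,-0.015,-0.006,0.27,0,0,0],[-1,-0.015,-0.006,0.32,0,0,0],[-1,-0.015,-0.006,0.32,0,0,0],[-1,-0.015,-0.006,0.32,0,0,0]]'
```

```text
[424.5 287.4 104.6  59.3 -14.6]
time: 1.78
ee_pos: [0.428, 0.2865, 0.0186]
eef_rot: [0.126, 0.992, 0.001, 0.001]
ft_force: [-0.1, -0.1, 1.1]
width: 0.087
grip_force: 0.0
```

```bash
python3 -m pendant '[[1,0,0,0,0,0,0],[1,0,0,0,0,0,0],[1,0,0,0,0,0,0],[1,0,0,0,0,0,0],[1,0,0,0,0,0,0],[1,0,0,0,0,0,0]]' 25
python3 -m pendant '[[1,0,0,-0.1,0,0,0],[1,0,0,-0.25,0,0,0],[1,0,0,-0.4,0,0,0],[1,0,0,-0.5,0,0,0],[1,0,0,-0.5,0,0,0]]'
python3 - <<'E'
from h import *
print(to_tool(r.read_state(),[.603,-.168,.165],85.3))
E
```

```text
time: 2.52
ee_pos: [0.4274, 0.2854, 0.0171]
eef_rot: [0.127, 0.992, 0.0, -0.0]
ft_force: [0.2, -0.8, 1.2]
width: 0.0349
grip_force: 0.0
time: 3.15
ee_pos: [0.4286, 0.2863, 0.1696]
eef_rot: [0.127, 0.992, 0.002, 0.001]
ft_force: [-0.3, 0.6, 0.0]
width: 0.0006
grip_force: 0.0
(array([-0.9437, -1.3193,  0.0127]), 'closing line at', np.float64(75.4), 'rz', np.float64(-0.0823))
```

The fingers shut without holding the book. I'll look before doing anything else.

```bash
python3 - <<'E'
from h import *
c=cam('wrist','w2'); c['fish']=1
hsv=cv2.cvtColor(c['pixels'],cv2.COLOR_RGB2HSV); m=cv2.inRange(hsv,(100,90,30),(130,255,255)); m[:150]=0; m[330:]=0; m[:,:240]=0; m[:,380:]=0
q=np.argwhere(m)[:,::-1]; print(q.min(0),q.max(0),rect(onz(c,q,.014)))
E
```

```text
[284 159] [348 268] [424.5 287.4 104.7  59.1 -14.5]
```

View pics/w2.png

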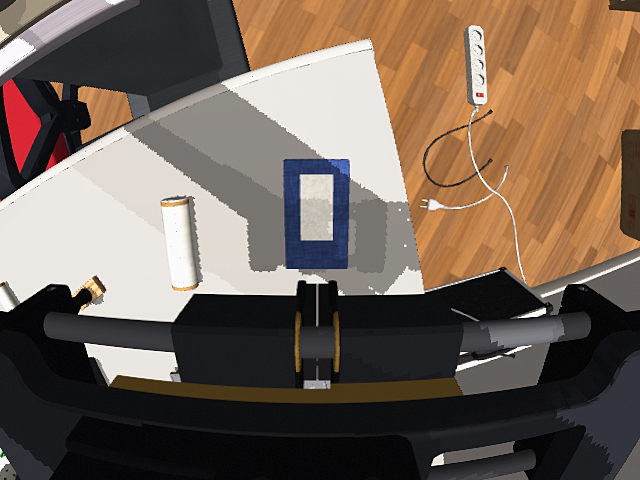

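The book has not moved: (424.5, 287.4) as before. The fingers closed over or beside it, so I'll check where the fingertips really are against where they are reported.

```bash
python3 - <<'E'
from h import *
s=r.read_state(); Q=R.from_quat(s['eef_rot']); print(s['ee_pos'],s['joint_positions'],s['width'])
tip=s['ee_pos']+Q.apply([0,0,.014])
c=dict(np.load('pics/w2.npz')); M=cv2.Rodrigues(c['rvec'])[0]; t=np.ravel(c['tvec'])
o=-M.T@t; print('cam in tool',Q.inv().apply(o-s['ee_pos']),'axis',Q.inv().apply(M[2]))
f=240/np.tan(np.radians(c['vfov'])/2)
def pf(p):
    v=M@p+t; th=np.arctan2(np.hypot(v[0],v[1]),v[2]); return np.array([c['cx'],c['cy']])+f*th*v[:2]/np.hypot(v[0],v[1])
print('tip px wrist',pf(tip),'tcp',pf(s['ee_pos']), 'tip +-9mm x',pf(tip+Q.apply([.0095,0,0])),pf(tip-Q.apply([.0095,0,0])))
out=[]
for n in('top','scene'):
    k=cam(n,n+'3'); ff=240/np.tan(np.radians(k['vfov'])/2)
    K=np.array([[ff,0,k['cx']],[0,ff,k['cy']],[0,0,1.]])
    p=cv2.projectPoints(np.array([tip,s['ee_pos'],s['ee_pos']-[0,0,-.056]]),k['rvec'],k['tvec'],K,None)[0][:,0]
    print(n,p); u,v=p[0].astype(int)
    im=k['pixels'][:,:,::-1].copy(); im[int(round(p[0,1])),int(round(p[0,0]))]=(0,0,255)
    u=np.clip(u,50,590);v=np.clip(v,60,420)
    out.append(cv2.resize(im[v-60:v+60,u-50:u+50],None,fx=4,fy=4,interpolation=cv2.INTER_NEAREST))
cv2.imwrite('pics/tip3.png',np.hstack(out))
E
```

```text
[0.42778945 0.28569566 0.167857  ] [-0.80887998  0.10780161  0.1408615   1.80842502 -0.01629082  1.22460341
  0.65317424] 0.0003153567454594631
cam in tool [ 0.07772701  0.00051204 -0.18315097] axis [-0.28422431  0.00147853  0.95875667]
tip px wrist [315.34677406 274.51195639] tcp [315.29809372 284.10466607] tip +-9mm x [315.3163735  258.76303431] [315.37787856 289.75195089]
top [[115.97993265 288.62441926]
 [113.41837988 288.62714181]
 [102.41336909 288.60369541]]
scene [[225.26644847 155.34013409]
 [224.78263148 151.84370999]
 [222.79938739 137.43745253]]
```

View pics/tip3.png

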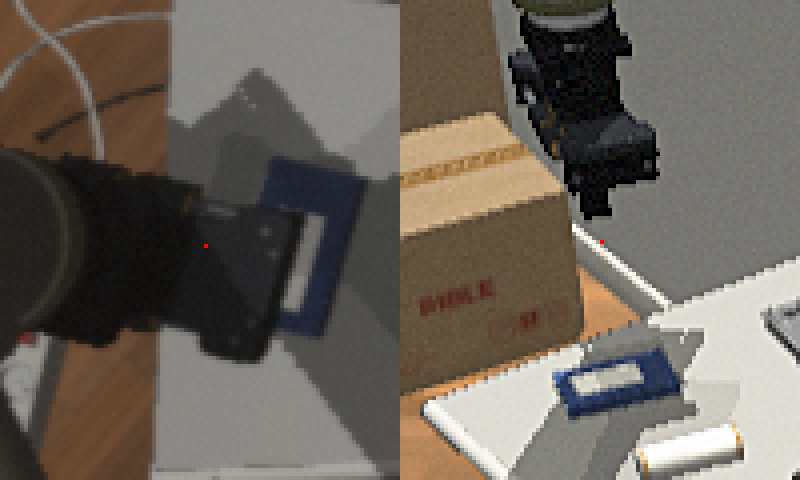

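The scene view shows the fingertips at about px (224,149), where the state predicts (225,155). So the tips are really about 20 mm higher than reported. I'll triangulate them.

```bash
python3 - <<'E'
from h import *
s=r.read_state(); Q=R.from_quat(s['eef_rot'])
w=dict(np.load('pics/w2.npz')); w['fish']=1; sc=dict(np.load('pics/scene3.npz')); tp=dict(np.load('pics/top3.npz'))
def tri(a,pa,b,pb):
    o1,d1=rays(a,pa);o2,d2=rays(b,pb);d1=d1[0]/np.linalg.norm(d1);d2=d2[0]/np.linalg.norm(d2)
    A=np.c_[d1,-d2];k=np.linalg.lstsq(A,o2-o1,rcond=None)[0];p,q=o1+k[0]*d1,o2+k[1]*d2
    return (p+q)/2,np.linalg.norm(p-q)
for pw,ps in (([317,282],[224.5,149]),([317,282],[223.5,148.5]),([317,282],[224.5,150.5])):
    p,g=tri(w,pw,sc,ps); print(p,'gap',g,'in tool',Q.inv().apply(p-s['ee_pos']))
# intersect wrist ray with tool plane x=+9.5mm
o,d=rays(w,[[317,282]]); o=Q.inv().apply(o-s['ee_pos']); d=Q.inv().apply(d[0]); print('at x=9.5mm',o+d*((.0095-o[0])/d[0]))
import cv2
a=cv2.resize(w['pixels'][255:345,260:375,::-1],None,fx=5,fy=5); cv2.imwrite('pics/tipw.png',a)
E
```

```text
[0.42604959 0.28716048 0.17728545] gap 0.00575283952904786 in tool [ 0.00141005  0.00180141 -0.0110971 ]
[0.42377587 0.28770549 0.1803932 ] gap 0.00384060681366039 in tool [ 0.00375033  0.00175371 -0.01420287]
[0.42662324 0.28697959 0.17212062] gap 0.002868737048355381 in tool [ 0.00080509  0.00177608 -0.00593273]
at x=9.5mm [ 0.0095      0.00163812 -0.0229409 ]
```

View pics/tipw.png

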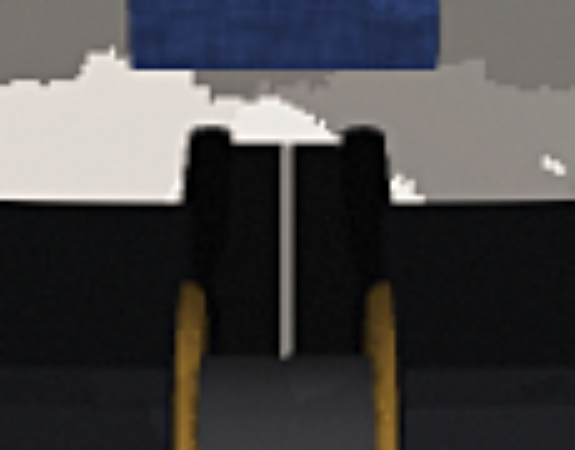

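```bash
python3 -m pendant '[[-1,0,0,0.1,0,0,0],[-1,0,0,0.25,0,0,0],[-1,0,0,0.4,0,0,0],[-1,0,0,0.48,0,0,0],[-1,0,0,0.52,0,0,0],[-1,0,0,0.52,0,0,0],[-1,0,0,0.52,0,0,0],[-1,0,0,0.52,0,0,0]]' 25 | grep -E 'ee|ft|wid'
for i in 1; do python3 -m pendant '[[-1,0,0,0.008,0,0,0],[-1,0,0,0.008,0,0,0],[-1,0,0,0.008,0,0,0]]'| grep -E 'ee|ft'; done
python3 -m pendant '[[-1,0,0,0.008,0,0,0],[-1,0,0,0.008,0,0,0],[-1,0,0,0.008,0,0,0]]'| grep -E 'ee|ft'
python3 - <<'E'
from h import *
k=cam('scene','scene4'); w=cam('wrist','w4'); tp=cam('top','top4')
a=cv2.resize(k['pixels'][130:230,170:290],None,fx=3.3,fy=3.3,interpolation=cv2.INTER_NEAREST)
b=cv2.resize(w['pixels'][130:430,120:520],(400,330)); b=cv2.copyMakeBorder(b,0,a.shape[0]-330,0,0,cv2.BORDER_CONSTANT)
cv2.imwrite('pics/v4.png',np.hstack([a,b])[:,:,::-1])
E
```

```text
ee_pos: [0.428, 0.2859, 0.0121]
eef_rot: [0.127, 0.992, 0.001, 0.001]
ft_force: [0.1, -0.5, -0.9]
width: 0.0728
ee_pos: [0.4274, 0.2854, 0.0088]
eef_rot: [0.127, 0.992, 0.0, 0.0]
ft_force: [-0.1, 0.6, -0.4]
ee_pos: [0.4274, 0.2854, 0.0063]
eef_rot: [0.127, 0.992, 0.0, -0.0]
ft_force: [-0.5, -0.0, -0.8]
```

View pics/v4.png

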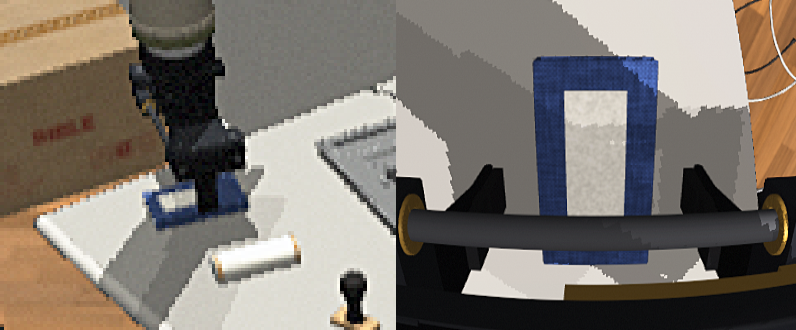

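Scene and wrist crops: the fingers straddle the book near its middle, with no contact at a reported tip of -8 mm. I'll keep lowering in small guarded steps.

```bash
ok(){ python3 -c "
from bench import r;import sys;s=r.read_state();print(s['ee_pos'][2],s['ft_force'].round(1) if hasattr(s['ft_force'],'round') else s['ft_force']);sys.exit(abs(s['ft_force'][2])>4)"; }
ok && python3 -m pendant '[[-1,0,0,0.007,0,0,0],[-1,0,0,0.007,0,0,0]]'>/dev/null
ok && python3 -m pendant '[[-1,0,0,0.007,0,0,0],[-1,0,0,0.007,0,0,0]]'>/dev/null
ok && python3 -m pendant '[[-1,0,0,0.007,0,0,0],[-1,0,0,0.007,0,0,0]]'>/dev/null
ok && python3 -m pendant '[[-1,0,0,0.007,0,0,0],[-1,0,0,0.007,0,0,0]]'>/dev/null
ok && python3 -m pendant '[[-1,0,0,0.007,0,0,0],[-1,0,0,0.007,0,0,0]]'>/dev/null
ok && python3 -m pendant '[[-1,0,0,0.007,0,0,0],[-1,0,0,0.007,0,0,0]]'>/dev/null
ok && python3 -m pendant '[[-1,0,0,0.007,0,0,0],[-1,0,0,0.007,0,0,0]]'>/dev/null
ok && python3 -m pendant '[[-1,0,0,0.007,0,0,0],[-1,0,0,0.007,0,0,0]]'>/dev/null; ok
```

```text
0.00636431057153531 [ 0.9  0.5 -0.8]
0.00636431057153531 [ 0.9  0.5 -0.8]
0.00636431057153531 [ 0.9  0.5 -0.8]
0.00636431057153531 [ 0.9  0.5 -0.8]
0.00636431057153531 [ 0.9  0.5 -0.8]
0.00636431057153531 [ 0.9  0.5 -0.8]
0.00636431057153531 [ 0.9  0.5 -0.8]
0.00636431057153531 [ 0.9  0.5 -0.8]
0.00636431057153531 [ 0.9  0.5 -0.8]False
False
False
False
False
False
False
False
False
```

```bash
cat > ok.py <<'E'
from bench import r;import sys;s=r.read_state();print(round(float(s['ee_pos'][2]),4),[round(float(v),1) for v in s['ft_force']]);sys.exit(int(abs(s['ft_force'][2])>5))
E
ok(){ python3 ok.py; }
ok && python3 -m pendant '[[-1,0,0,0.007,0,0,0],[-1,0,0,0.007,0,0,0]]'>/dev/null
ok && python3 -m pendant '[[-1,0,0,0.007,0,0,0],[-1,0,0,0.007,0,0,0]]'>/dev/null
ok && python3 -m pendant '[[-1,0,0,0.007,0,0,0],[-1,0,0,0.007,0,0,0]]'>/dev/null
ok && python3 -m pendant '[[-1,0,0,0.007,0,0,0],[-1,0,0,0.007,0,0,0]]'>/dev/null
ok && python3 -m pendant '[[-1,0,0,0.007,0,0,0],[-1,0,0,0.007,0,0,0]]'>/dev/null
ok && python3 -m pendant '[[-1,0,0,0.007,0,0,0],[-1,0,0,0.007,0,0,0]]'>/dev/null
ok && python3 -m pendant '[[-1,0,0,0.007,0,0,0],[-1,0,0,0.007,0,0,0]]'>/dev/null; ok
```

```text
0.0064 [0.9, 0.5, -0.8]
0.004 [-0.5, 0.0, 0.5]
0.002 [0.1, -0.1, 0.2]
-0.0001 [-0.0, 1.0, 1.0]
-0.0022 [-0.7, -0.3, -0.1]
-0.0043 [-0.5, -0.0, 0.3]
-0.0064 [-0.0, 0.0, -0.6]
-0.0085 [-0.1, -0.2, 0.4]
```

```bash
ok(){ python3 ok.py; }
ok && python3 -m pendant '[[-1,0,0,0.005,0,0,0],[-1,0,0,0.005,0,0,0]]'>/dev/null
ok && python3 -m pendant '[[-1,0,0,0.005,0,0,0],[-1,0,0,0.005,0,0,0]]'>/dev/null
ok && python3 -m pendant '[[-1,0,0,0.005,0,0,0],[-1,0,0,0.005,0,0,0]]'>/dev/null
ok && python3 -m pendant '[[-1,0,0,0.005,0,0,0],[-1,0,0,0.005,0,0,0]]'>/dev/null
ok && python3 -m pendant '[[-1,0,0,0.005,0,0,0],[-1,0,0,0.005,0,0,0]]'>/dev/null
ok && python3 -m pendant '[[-1,0,0,0.005,0,0,0],[-1,0,0,0.005,0,0,0]]'>/dev/null
ok && python3 -m pendant '[[-1,0,0,0.005,0,0,0],[-1,0,0,0.005,0,0,0]]'>/dev/null
ok && python3 -m pendant '[[-1,0,0,0.005,0,0,0],[-1,0,0,0.005,0,0,0]]'>/dev/null; ok
python3 - <<'E'
from h import *
k=cam('scene','scene5'); w=cam('wrist','w5')
E
```

```text
-0.0085 [-0.1, -0.2, 0.4]
-0.01 [0.5, 0.3, 0.5]
-0.0114 [-0.7, -0.1, 0.4]
-0.013 [-0.2, 0.6, -0.2]
-0.0145 [0.0, 0.8, 0.3]
-0.016 [-0.0, 0.7, -0.6]
-0.0175 [-0.4, -0.4, 0.2]
-0.0189 [1.0, 0.0, -0.3]
-0.019 [-7.1, -5.3, 19.9]
```

Contact at TCP z = -0.019, so the real fingertips are at TCP z + 19 mm, which is 33 mm short of the figure given. I'll back off 4 mm and grip.

```bash
python3 -m pendant '[[-1,0,0,-0.015,0,0,0],[-1,0,0,-0.015,0,0,0],[1,0,0,-0.015,0,0,0],[1,0,0,-0.015,0,0,0],[1,0,0,-0.015,0,0,0],[1,0,0,-0.015,0,0,0],[1,0,0,-0.015,0,0,0],[1,0,0,-0.015,0,0,0]]' 25
python3 -m pendant '[[1,0,0,-0.05,0,0,0],[1,0,0,-0.2,0,0,0],[1,0,0,-0.35,0,0,0],[1,0,0,-0.5,0,0,0],[1,0,0,-0.5,0,0,0],[1,0,0,-0.5,0,0,0]]' 25
python3 - <<'E'
from h import *
w=cam('wrist','w6'); print(to_tool(r.read_state(),[.603,-.168,.135],85.3))
E
```

```text
time: 10.05
ee_pos: [0.4273, 0.2854, -0.0159]
eef_rot: [0.127, 0.992, -0.0, -0.0]
ft_force: [-0.3, 0.3, -2.0]
width: 0.0598
grip_force: 25.0
time: 10.8
ee_pos: [0.4272, 0.2852, 0.1342]
eef_rot: [0.127, 0.992, 0.0, 0.0]
ft_force: [-0.2, -0.1, -2.0]
width: 0.0594
grip_force: 25.0
(array([-0.948 , -1.3136, -0.0045]), 'closing line at', np.float64(75.4), 'rz', np.float64(-0.0822))
```

View pics/w6.png

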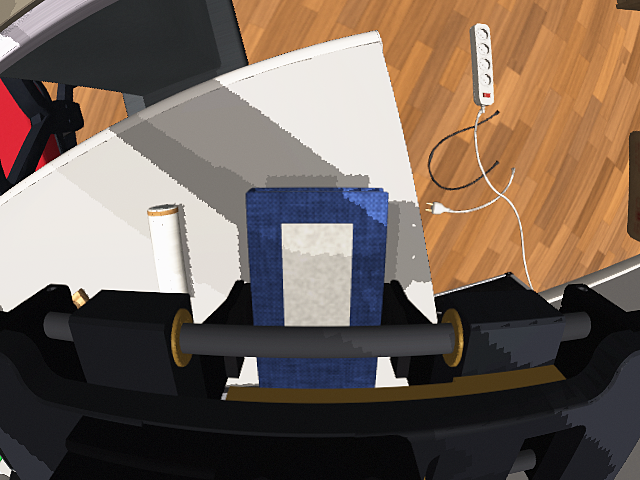

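The book is held level (59.4 mm wide at 25 N). Carrying it to above the box.

```bash
python3 -m pendant '[[1,-0.3,-0.8,0,0,0,0],[1,-0.3,-0.8,0,0,0,0],[1,-0.3,-0.8,0,0,0,0],[1,-0.3,-0.8,0,0,0,0],[1,-0.3,-0.8,0,0,0,0]]' 25|grep ee_
python3 -m pendant '[[1,-0.648,-0.513,0,0,0,-0.082],[1,-0.648,-0.513,0,0,0,-0.082],[1,-0.648,-0.513,0,0,0,-0.082],[1,-0.648,-0.513,0,0,0,-0.082],[1,-0.648,-0.513,0,0,0,-0.082],[1,-0.648,-0.513,0,0,0,-0.082],[1,-0.648,-0.513,0,0,0,-0.082]]' 25
python3 - <<'E'
from h import *
w=cam('wrist','w7'); t=cam('top','top7'); print(to_tool(r.read_state(),[.603,-.168,.135],85.3))
E
```

```text
ee_pos: [0.4535, 0.0259, 0.1332]
time: 12.35
ee_pos: [0.6032, -0.1653, 0.1337]
eef_rot: [0.04, 0.999, 0.001, -0.0]
ft_force: [0.5, 0.6, -0.9]
width: 0.0599
grip_force: 25.0
(array([ 0.0007, -0.0081, -0.0023]), 'closing line at', np.float64(85.4), 'rz', np.float64(0.0007))
```

View pics/w7.png

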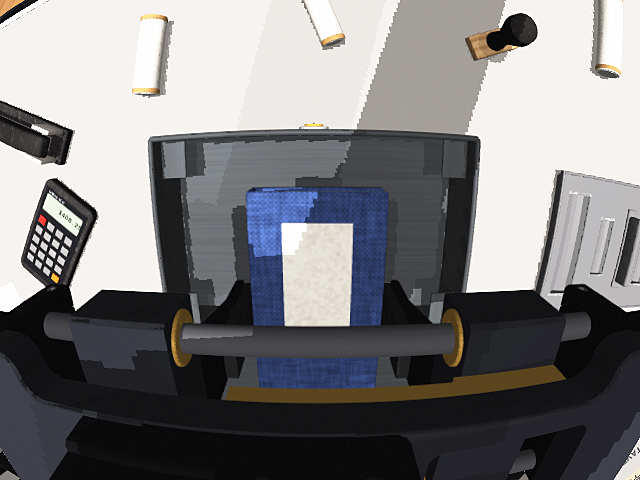

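Wrist view: the book hangs over the box, parallel to it. The front rim corners are at px (150,137) and (480,139), and the calculator and stapler are untouched. I'll check the box pose from these corners and lower the book.

```bash
python3 - <<'E'
from h import *
c=dict(np.load('pics/w7.npz')); c['fish']=1
p=onz(c,[[150,137],[480,138]],.058); print(p,np.linalg.norm(p[0]-p[1]))
y=(p[1]-p[0])/np.linalg.norm(p[1]-p[0]); x=np.array([y[1],-y[0]]); print('yaw',np.degrees(np.arctan2(x[1],x[0])),'centre',p.mean(0)+.081*x)
E
python3 -m pendant '[[1,0,0.004,0.15,0,0,0],[1,0,0.004,0.3,0,0,0],[1,0,0.004,0.4,0,0,0],[1,0,0.004,0.45,0,0,0],[1,0,0.004,0.465,0,0,0],[1,0,0.004,0.465,0,0,0]]' 25
python3 ok.py && python3 -m pendant '[[1,0,0,0.01,0,0,0],[1,0,0,0.01,0,0,0]]'>/dev/null
python3 ok.py && python3 -m pendant '[[1,0,0,0.006,0,0,0],[1,0,0,0.006,0,0,0]]'>/dev/null
python3 ok.py
```

```text
[[ 0.51137701 -0.27986761]
 [ 0.53183471 -0.03985947]] 0.24087845135281014
yaw -4.871974501370232 centre [ 0.6023132  -0.16674283]
time: 13.2
ee_pos: [0.6043, -0.1661, -0.0044]
eef_rot: [0.041, 0.999, 0.0, 0.001]
ft_force: [0.2, -0.7, -0.9]
width: 0.0599
grip_force: 25.0
-0.0044 [0.2, -0.7, -0.9]
-0.0079 [0.5, -0.2, -0.5]
-0.0102 [0.1, 0.0, -1.1]
```

```bash

python3 ok.py && python3 -m pendant '[[1,0,0,0.005,0,0,0],[1,0,0,0.005,0,0,0]]'>/dev/null
python3 ok.py && python3 -m pendant '[[1,0,0,0.004,0,0,0],[1,0,0,0.004,0,0,0]]'>/dev/null
python3 ok.py && python3 -m pendant '[[1,0,0,0.004,0,0,0],[1,0,0,0.004,0,0,0]]'>/dev/null
python3 ok.py
```

```text
-0.0102 [0.1, 0.0, -1.1]
-0.0118 [1.0, -0.3, -0.3]
-0.0129 [0.2, 0.3, 0.1]
-0.0129 [-6.0, 1.7, 12.3]
```

```bash
python3 -m pendant '[[-1,0,0,-0.006,0,0,0],[-1,0,0,-0.006,0,0,0],[-1,0,0,-0.006,0,0,0],[-1,0,0,-0.006,0,0,0],[-1,0,0,-0.006,0,0,0],[-1,0,0,-0.006,0,0,0]]' 25
python3 -m pendant '[[-1,0,0,-0.15,0,0,0],[-1,0,0,-0.3,0,0,0],[-1,0,0,-0.45,0,0,0],[-1,0,0,-0.45,0,0,0],[-1,0,0,-0.45,0,0,0]]' 25
python3 - <<'E'
from h import *
w=cam('wrist','w8'); print(to_tool(r.read_state(),[.650,.172,.12],82.3))
E
```

```text
time: 15.2
ee_pos: [0.6036, -0.1662, -0.0123]
eef_rot: [0.041, 0.999, 0.0, -0.0]
ft_force: [0.3, 0.2, -0.4]
width: 0.087
grip_force: 0.0
time: 15.82
ee_pos: [0.6034, -0.1659, 0.1221]
eef_rot: [0.041, 0.999, 0.0, -0.0]
ft_force: [-1.0, -0.5, 0.3]
width: 0.0872
grip_force: 0.0
(array([-0.0634,  1.1353,  0.0054]), 'closing line at', np.float64(85.3), 'rz', np.float64(0.0248))
```

View pics/w8.png

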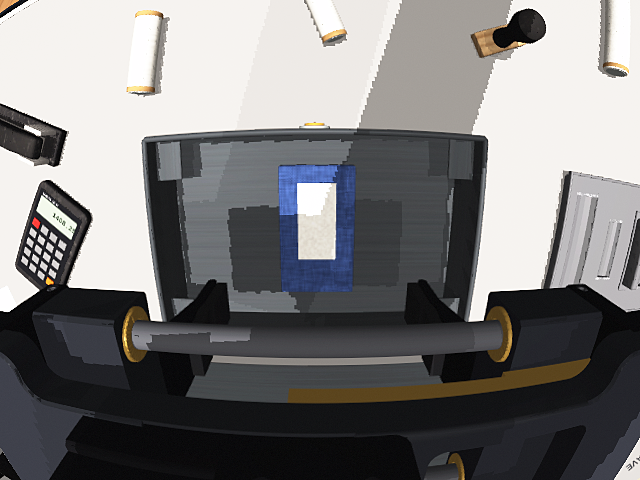

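The book lies flat on the box floor at px (317,228). On to the tray.

```bash
python3 -m pendant '[[-1,0,0.6,0,0,0,0],[-1,0,0.6,0,0,0,0],[-1,0,0.6,0,0,0,0],[-1,0,0.6,0,0,0,0]]' 40|grep ee_
python3 -m pendant '[[-1,-0.063,0.535,0,0,0,0.025],[-1,-0.063,0.535,0,0,0,0.025],[-1,-0.063,0.535,0,0,0,0.025],[-1,-0.063,0.535,0,0,0,0.025],[-1,-0.063,0.535,0,0,0,0.025]]' 40|grep ee_
python3 - <<'E'
from h import *
w=cam('wrist','w9'); print(r.read_state()['ee_pos'])
E
```

```text
ee_pos: [0.6178, 0.0198, 0.1208]
ee_pos: [0.6503, 0.1695, 0.1217]
[0.6505227  0.16906171 0.12213763]
```

View pics/w9.png

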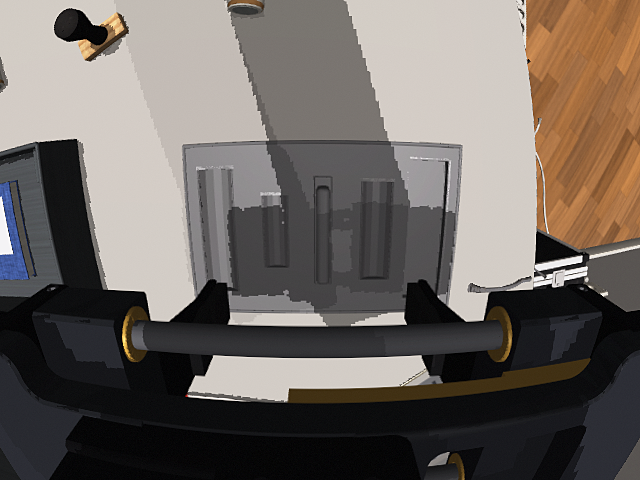

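Wrist view: tray corners at px (184,145) and (462,145), bar along x≈322 from row 186 to 283.

```bash
python3 - <<'E'
from h import *
c=dict(np.load('pics/w9.npz')); c['fish']=1
p=onz(c,[[184,145],[462,145]],.016); print(p,np.linalg.norm(p[0]-p[1]))
y=(p[1]-p[0])/np.linalg.norm(p[1]-p[0]); x=np.array([y[1],-y[0]]); print('yaw',np.degrees(np.arctan2(x[1],x[0])),'centre',p.mean(0)+.073*x)
b=onz(c,[[322,186],[322,283]],.035); print('bar',b,b.mean(0),np.linalg.norm(b[0]-b[1]))
k=p.mean(0)+.073*x
print(to_tool(r.read_state(),[k[0]+.003,k[1]-.0015,.002],82.3))
E
```

```text
[[0.56242973 0.07447131]
 [0.59216128 0.29514332]] 0.22266589335401657
yaw -7.673358809440052 centre [0.64964182 0.17505996]
bar [[0.60979492 0.17878675]
 [0.68486165 0.16872389]] [0.64732828 0.17375532] 0.07573820096501266
(array([-0.0052,  0.0164,  0.4004]), 'closing line at', np.float64(82.1), 'rz', np.float64(-0.0014))
```

```bash
python3 -m pendant '[[-1,-0.003,0.016,0.15,0,0,0],[-1,-0.003,0.016,0.3,0,0,0],[-1,-0.003,0.016,0.38,0,0,0],[-1,-0.003,0.016,0.4,0,0,0],[-1,-0.003,0.016,0.4,0,0,0],[-1,-0.003,0.016,0.4,0,0,0]]' 40|grep -E 'ee_|ft'
python3 -m pendant '[[1,0,0,0,0,0,0],[1,0,0,0,0,0,0],[1,0,0,0,0,0,0],[1,0,0,0,0,0,0],[1,0,0,0,0,0,0],[1,0,0,0,0,0,0],[1,0,0,0,0,0,0],[1,0,0,0,0,0,0]]' 40
python3 -m pendant '[[1,0,0,0,0,0,0],[1,0,0,0,0,0,0],[1,0,0,0,0,0,0],[1,0,0,0,0,0,0]]' 40
```

```text
ee_pos: [0.6531, 0.1761, 0.0043]
ft_force: [-0.6, 0.2, 0.3]
time: 18.8
ee_pos: [0.6521, 0.1763, 0.0027]
eef_rot: [0.067, 0.998, 0.0, 0.0]
ft_force: [-0.1, 0.0, -0.0]
width: 0.0147
grip_force: 0.1
time: 19.3
ee_pos: [0.6521, 0.1761, 0.0028]
eef_rot: [0.067, 0.998, -0.0, 0.0]
ft_force: [-0.3, -0.7, 0.6]
width: 0.0095
grip_force: 40.0
```

```bash
python3 -m pendant '[[1,0,0,-0.05,0,0,0],[1,0,0,-0.15,0,0,0],[1,0,0,-0.25,0,0,0],[1,0,0,-0.36,0,0,0],[1,0,0,-0.36,0,0,0],[1,0,0,-0.36,0,0,0]]' 40
python3 - <<'E'
from h import *
w=cam('wrist','w10'); cam('scene','scene10'); print(to_tool(r.read_state(),[.604,-.1665,.11],85.2))
E
```

```text
time: 20.05
ee_pos: [0.6517, 0.1764, 0.1104]
eef_rot: [0.067, 0.998, 0.0, -0.0]
ft_force: [-0.9, -0.5, -2.2]
width: 0.0095
grip_force: 40.0
(array([ 2.9000e-03, -1.1533e+00, -8.0000e-04]), 'closing line at', np.float64(82.3), 'rz', np.float64(-0.0243))
```

View pics/w10.png

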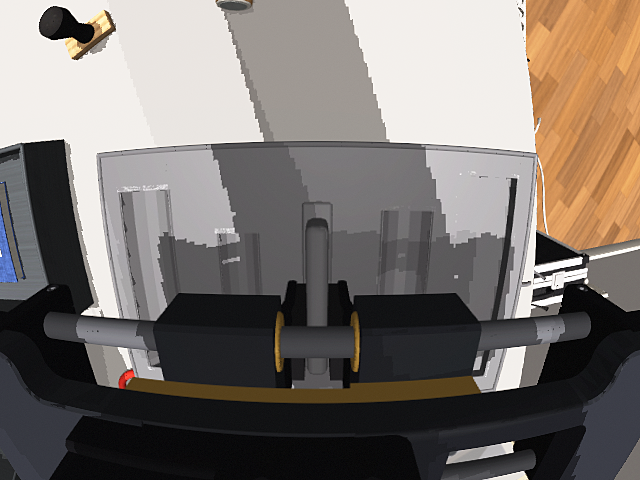

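The tray is held level, with its front corners at px (98,154) and (537,155). I'll get its offset in the hand and then carry it.

```bash
python3 - <<'E'
from h import *
c=dict(np.load('pics/w10.npz')); c['fish']=1; s=r.read_state(); Q=R.from_quat(s['eef_rot'])
for z in (.1226,.1246):
    p=onz(c,[[98,154],[537,155]],z)
    y=(p[1]-p[0])/np.linalg.norm(p[1]-p[0]); x=np.array([y[1],-y[0]]); k=p.mean(0)+.073*x
    print(np.linalg.norm(p[0]-p[1]),'yaw',np.degrees(np.arctan2(x[1],x[0])),k,'tray in tool mm',1000*Q.inv().apply(np.r_[k,s['ee_pos'][2]]-s['ee_pos']))
E
python3 -m pendant '[[1,0.0,-0.6,0,0,0,0],[1,0.0,-0.6,0,0,0,0],[1,0.0,-0.6,0,0,0,0],[1,0.0,-0.6,0,0,0,0]]' 40|grep ee_
python3 -m pendant '[[1,0.003,-0.553,0,0,0,-0.024],[1,0.003,-0.553,0,0,0,-0.024],[1,0.003,-0.553,0,0,0,-0.024],[1,0.003,-0.553,0,0,0,-0.024],[1,0.003,-0.553,0,0,0,-0.024],[1,0.003,-0.553,0,0,0,-0.024]]' 40
python3 - <<'E'
from h import *
w=cam('wrist','w11'); cam('top','top11'); print(r.read_state()['ee_pos'])
E
```

```text
0.22402115719859358 yaw -7.855263213890479 [0.65009912 0.17704886] tray in tool mm [1.31440538 0.64740701 0.00195168]
0.22137537123141168 yaw -7.855263213890486 [0.6500607  0.17704927] tray in tool mm [1.3525313  0.64265423 0.00202536]
ee_pos: [0.6267, -0.0089, 0.1103]
time: 21.4
ee_pos: [0.6052, -0.1642, 0.1103]
eef_rot: [0.041, 0.999, 0.0, -0.0]
ft_force: [0.1, -0.1, -2.4]
width: 0.01
grip_force: 40.0
[ 0.60508238 -0.1648056   0.11050836]
```

View pics/w11.png

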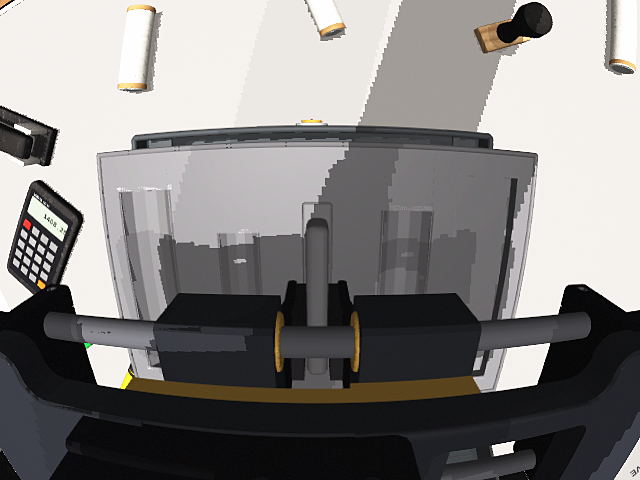

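```bash
python3 - <<'E'
from h import *
c=dict(np.load('pics/w11.npz')); c['fish']=1
def f(px,z,d):
    p=onz(c,px,z);L=np.linalg.norm(p[1]-p[0]);y=(p[1]-p[0])/L;x=np.array([y[1],-y[0]]);return L,np.degrees(np.arctan2(x[1],x[0])),p.mean(0)+d*x
print('box',f([[132,137],[492,137]],.058,.081)); print('tray',f([[98,154],[537,154.5]],.1237,.073))
g=cv2.cvtColor(c['pixels'],cv2.COLOR_RGB2GRAY)
print('row at y=145 edges',g[141,120:150],g[141,475:500]); print('col 400',g[120:160,400])
E
```

```text
box (np.float64(0.24193767250340603), np.float64(-4.870875131964477), array([ 0.60313527, -0.16781901]))
tray (np.float64(0.22240015862812743), np.float64(-4.762026285563567), array([ 0.60339258, -0.16346613]))
row at y=145 edges [242 242 242 243 242 242 242 242 243 246 255 118 106 129 106  68  44  23
  27  26  23  22  20  23  22  20  40  67  76 140] [ 61  63  61  48  21  26  25  27  26  26  28  26  29  42  51  67  72  35
 225 255 244 243 242 242 242]
col 400 [158 157 158 158 159 162 152  77  45  67  76  64  53  46  55  61  57  65
  74  70  67  71  67  66  84  88  82  74  89 128 124 123 123 122 123 123
 121 123 123 124]
```

```bash
python3 -m pendant '[[1,0.002,-0.012,0,0,0,0],[1,0.002,-0.012,0.05,0,0,0],[1,0.002,-0.012,0.1,0,0,0],[1,0.002,-0.012,0.15,0,0,0],[1,0.002,-0.012,0.15,0,0,0],[1,0.002,-0.012,0.15,0,0,0]]' 40|grep -E 'ee_|ft'
python3 -m pendant '[[1,0,0,0.01,0,0,0],[1,0,0,0.02,0,0,0],[1,0,0,0.02,0,0,0]]'>/dev/null
python3 ok.py && python3 -m pendant '[[1,0,0,0.01,0,0,0],[1,0,0,0.02,0,0,0],[1,0,0,0.02,0,0,0]]'>/dev/null
python3 ok.py && python3 -m pendant '[[1,0,0,0.01,0,0,0],[1,0,0,0.01,0,0,0]]'>/dev/null
python3 ok.py && python3 -m pendant '[[1,0,0,0.01,0,0,0],[1,0,0,0.01,0,0,0]]'>/dev/null
python3 ok.py && python3 -m pendant '[[1,0,0,0.006,0,0,0],[1,0,0,0.006,0,0,0]]'>/dev/null
python3 ok.py && python3 -m pendant '[[1,0,0,0.004,0,0,0],[1,0,0,0.004,0,0,0]]'>/dev/null
python3 ok.py && python3 -m pendant '[[1,0,0,0.004,0,0,0],[1,0,0,0.004,0,0,0]]'>/dev/null
python3 ok.py
```

```text
ee_pos: [0.604, -0.1701, 0.0659]
ft_force: [0.7, -0.2, -1.2]
0.0595 [-0.5, -0.5, -1.6]
0.0534 [-0.3, 0.5, -1.9]
0.0505 [-0.2, 0.3, -0.6]
0.0474 [0.1, -0.6, -2.0]
0.0458 [-1.0, 0.2, -0.9]
0.0447 [-1.2, 0.2, -1.1]
0.0446 [-4.9, 1.0, 10.0]
```

Contact came at z=.0447 against an expected .0448, so the tray is seated. I'll release it and check.

```bash
python3 -m pendant '[[1,0,0,-0.004,0,0,0],[-0.2,0,0,-0.004,0,0,0],[-0.2,0,0,-0.004,0,0,0],[-0.2,0,0,-0.004,0,0,0],[-0.2,0,0,-0.004,0,0,0],[-0.2,0,0,-0.004,0,0,0]]' 20|grep -E 'ee_|ft|wid'
python3 -m pendant '[[-0.2,0,0,-0.1,0,0,0],[-0.2,0,0,-0.2,0,0,0],[-0.2,0,0,-0.28,0,0,0],[-0.2,0,0,-0.28,0,0,0],[-0.2,0,0,-0.28,0,0,0]]' 20|grep -E 'ee_|ft|wid'
python3 - <<'E'
from h import *
w=cam('wrist','w12'); w['fish']=1; cam('top','top12')
print(to_tool(r.read_state(),[.4267,-.146,.12],-72.9+180))
E
```

```text
ee_pos: [0.6038, -0.1699, 0.0447]
ft_force: [-0.3, -0.5, 0.1]
width: 0.049
ee_pos: [0.6034, -0.1697, 0.1279]
ft_force: [-0.1, -0.1, -0.3]
width: 0.0521
(array([0.5928, 0.029 , 0.0261]), 'closing line at', np.float64(85.2), 'rz', np.float64(-0.1829))
```

View pics/w12.png

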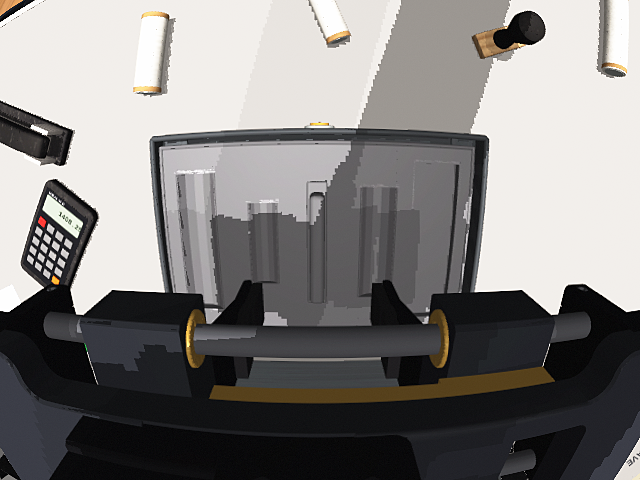

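The tray sits level in the box, with its deck inside the rim all round, and lies about 2 mm towards -y. At release the bar was at TCP (.6038,-.1699), which gives the trough positions in hand coordinates. I've used up my picture views, so from here I check by numbers only. Next is the short roll.

```bash
cat >> h.py <<'E'
def roll(c,p,zc,rad=70):
    """white/tan roll near world p: mask above the desk colour with low saturation, oriented rect at axis height"""
    c=dict(c); c['fish']=1; im=c['pixels']; hsv=cv2.cvtColor(im,cv2.COLOR_RGB2HSV)
    vv,uu=np.mgrid[0:480,0:640]; px=np.c_[uu.ravel(),vv.ravel()]
    o,d=rays(c,px); w=(o+d*((zc-o[2])/d[:,2:]))[:,:2]; near=(np.linalg.norm(w-p,axis=1)<rad/1000)&(d[:,2]<0)
    tan=((hsv[...,1]>90)&(hsv[...,0]>8)&(hsv[...,0]<25)&(hsv[...,2]>70)).ravel()&near
    k=cv2.connectedComponentsWithStats(tan.reshape(480,640).astype(np.uint8))
    return [(int(k[2][i,4]),np.round(k[3][i],1).tolist(),np.round(onz(c,[k[3][i]],zc)[0]*1000,1).tolist()) for i in range(1,k[0]) if k[2][i,4]>15]
E
python3 -m pendant '[[-0.2,0.5,0.029,0,0,0,-0.09],[-0.2,0.593,0.029,0.03,0,0,-0.183],[-0.2,0.593,0.029,0.03,0,0,-0.183],[-0.2,0.593,0.029,0.03,0,0,-0.183],[-0.2,0.593,0.029,0.03,0,0,-0.183],[-0.2,0.593,0.029,0.03,0,0,-0.183]]' 25|grep -E 'ee_|ft|wid'
python3 - <<'E'
from h import *
w=cam('wrist','w13'); print(roll(w,[.4267,-.146],.010)); 
c=dict(np.load('pics/w12.npz')); c['fish']=1
b=onz(c,[[317,191],[317,302]],.077); print('bar',b,b.mean(0)); print(r.read_state()['joint_positions'])
E
```

```text
ee_pos: [0.4283, -0.1464, 0.1198]
ft_force: [0.3, -0.0, 0.8]
width: 0.0523
[(128, [318.9, 203.5], [404.7, -151.8]), (112, [318.8, 258.3], [448.7, -138.3])]
bar [[ 0.56049186 -0.16582105]
 [ 0.63691256 -0.17232053]] [ 0.59870221 -0.16907079]
[-2.72569111e-01 -1.39248504e-04  5.06475998e-01  2.02708356e+00
  9.48932537e-04  1.11467261e+00  2.10304608e+00]
```

```bash
python3 -m pendant '[[-0.2,0.004,0.006,0.15,0,0,0],[-0.2,0.004,0.006,0.3,0,0,0],[-0.2,0.004,0.006,0.4,0,0,0],[-0.2,0.004,0.006,0.43,0,0,0],[-0.2,0.004,0.006,0.44,0,0,0],[-0.2,0.004,0.006,0.44,0,0,0]]' 25|grep -E 'ee_|ft|wid'
python3 -m pendant '[[1,0,0,0,0,0,0],[1,0,0,0,0,0,0],[1,0,0,0,0,0,0],[1,0,0,0,0,0,0],[1,0,0,0,0,0,0],[1,0,0,0,0,0,0]]' 25|grep -E 'ee_|ft|wid|grip'
python3 -m pendant '[[1,0,0,-0.05,0,0,0],[1,0,0,-0.2,0,0,0],[1,0,0,-0.35,0,0,0],[1,0,0,-0.5,0,0,0],[1,0,0,-0.5,0,0,0],[1,0,0,-0.5,0,0,0]]' 25|grep -E 'ee_|ft|wid|grip'
python3 - <<'E'
from h import *
c=np.array([.6018,-.1692]); # tray centre x from camera, lateral from bar in hand
a=np.radians(-4.8); X=np.array([np.cos(a),np.sin(a)]); Y=np.array([-X[1],X[0]])
b=np.array([.6038,-.1699]); lat=b@Y
for n,y in (('short',-.038),('long',-.086),('med',.043)):
    print(n,np.round((c@X)*X+(lat+y)*Y,4))
p=(c@X)*X+(lat-.038)*Y
print(to_tool(r.read_state(),[*p,.12],85.2))
w=cam('wrist','w14')
E
```

```text
ee_pos: [0.4265, -0.1451, -0.0115]
ft_force: [-0.0, 0.9, -0.4]
width: 0.0524
ee_pos: [0.4257, -0.1449, -0.0122]
ft_force: [0.0, 0.6, 1.1]
width: 0.0192
grip_force: 25.0
ee_pos: [0.4252, -0.1448, 0.1376]
ft_force: [-0.2, 0.9, -1.5]
width: 0.0191
grip_force: 25.0
short [ 0.5986 -0.2076]
long [ 0.5946 -0.2554]
med [ 0.6054 -0.1269]
(array([-0.4907, -0.37  ,  0.0586]), 'closing line at', np.float64(107.1), 'rz', np.float64(0.1826))
```

```bash
python3 -m pendant '[[1,-0.2,-0.15,0,0,0,0.09],[1,-0.491,-0.37,0,0,0,0.183],[1,-0.491,-0.37,0,0,0,0.183],[1,-0.491,-0.37,0,0,0,0.183],[1,-0.491,-0.37,0,0,0,0.183],[1,-0.491,-0.37,0,0,0,0.183],[1,-0.491,-0.37,0,0,0,0.183]]' 25|grep -E 'ee_|ft|wid|grip'
python3 - <<'E'
from h import *
w=cam('wrist','w15'); print(to_tool(r.read_state(),[.5986,-.2076,.0398],85.2)); print(roll(w,[.5986,-.2076],.14,60))
E
```

```text
ee_pos: [0.5986, -0.2073, 0.1385]
ft_force: [0.4, -0.2, -0.9]
width: 0.019
grip_force: 25.0
(array([ 0.0009, -0.0014,  0.3291]), 'closing line at', np.float64(85.2), 'rz', np.float64(-0.0004))
[(408, [316.7, 263.5], [585.2, -206.1]), (314, [257.8, 337.8], [627.2, -243.1]), (304, [376.0, 336.7], [632.2, -176.5])]
```

```bash
python3 - <<'E'
from h import *
c=dict(np.load('pics/w15.npz')); c['fish']=1; print(onz(c,[[316.7,263.5]],.161))
E
python3 -m pendant '[[1,0.001,-0.001,0.15,0,0,0],[1,0.001,-0.001,0.27,0,0,0],[1,0.001,-0.001,0.31,0,0,0],[1,0.001,-0.001,0.31,0,0,0]]' 25|grep -E 'ee_|ft|wid|grip'
python3 ok.py && python3 -m pendant '[[1,0,0,0.01,0,0,0],[1,0,0,0.01,0,0,0]]'>/dev/null
python3 ok.py && python3 -m pendant '[[1,0,0,0.005,0,0,0],[1,0,0,0.005,0,0,0]]'>/dev/null
python3 ok.py && python3 -m pendant '[[1,0,0,0.004,0,0,0],[1,0,0,0.004,0,0,0]]'>/dev/null
python3 ok.py
```

```text
[[ 0.57769195 -0.20544295]]
ee_pos: [0.5987, -0.2079, 0.0451]
ft_force: [-0.8, 0.4, -0.9]
width: 0.0197
grip_force: 25.0
0.0451 [-0.8, 0.4, -0.9]
0.0428 [0.3, -0.4, -1.3]
0.0404 [0.2, 0.6, -1.1]
0.0398 [-2.6, 1.6, 7.0]
```

Contact at the expected height, so the short roll is in its trough. I'll open only to 30 mm, lift, and go to the long roll.

```bash
python3 -m pendant '[[1,0,0,-0.002,0,0,0],[0.3,0,0,-0.002,0,0,0],[0.3,0,0,-0.002,0,0,0],[0.3,0,0,-0.002,0,0,0],[0.3,0,0,-0.002,0,0,0]]' 25|grep -E 'ee_|ft|wid'
python3 -m pendant '[[0.3,0,0,-0.1,0,0,0],[0.3,0,0,-0.25,0,0,0],[-0.2,0,0,-0.28,0,0,0],[-0.2,0,0,-0.28,0,0,0]]' 25|grep -E 'ee_|ft|wid'
python3 - <<'E'
from h import *
w=cam('wrist','w16'); print(roll(w,[.5986,-.2076],.062,60)); print(to_tool(r.read_state(),[.4195,.1462,.12],77.5))
E
```

```text
ee_pos: [0.5987, -0.2078, 0.0395]
ft_force: [0.2, -0.6, -0.3]
width: 0.0304
ee_pos: [0.5989, -0.2079, 0.1238]
ft_force: [-0.3, -0.0, -0.2]
width: 0.0433
[(180, [316.6, 219.4], [577.0, -206.0]), (165, [316.6, 283.4], [623.2, -209.9])]
(array([0.6936, 1.1249, 0.0102]), 'closing line at', np.float64(85.2), 'rz', np.float64(0.0638))
```

```bash
python3 -m pendant '[[-0.3,0.2,0.6,0,0,0,0],[-0.3,0.2,0.6,0,0,0,0],[-0.3,0.2,0.6,0,0,0,0],[-0.3,0.2,0.6,0,0,0,0],[-0.3,0.2,0.6,0,0,0,0]]' 30|grep -E 'ee_'
python3 -m pendant '[[-0.3,0.494,0.525,0,0,0,0.064],[-0.3,0.494,0.525,0,0,0,0.064],[-0.3,0.494,0.525,0,0,0,0.064],[-0.3,0.494,0.525,0,0,0,0.064],[-0.3,0.494,0.525,0,0,0,0.064],[-0.3,0.494,0.525,0,0,0,0.064]]' 30|grep -E 'ee_|ft|wid'
python3 - <<'E'
from h import *
w=cam('wrist','w17'); q=roll(w,[.4195,.1462],.014); print(q)
a,b=[np.array(k[2])/1000 for k in q[:2]]; m=(a+b)/2; d=b-a; ang=np.degrees(np.arctan2(d[1],d[0])); print(m,np.linalg.norm(d),ang)
print(to_tool(r.read_state(),[*m,-.009],ang+90))
E
```

```text
ee_pos: [0.5536, -0.0236, 0.1227]
ee_pos: [0.4207, 0.1443, 0.1234]
ft_force: [0.1, 0.3, -0.1]
width: 0.0564
[(195, [322.3, 176.2], [376.7, 158.6]), (138, [321.1, 281.7], [463.1, 138.4])]
[0.4199 0.1485] 0.08872992730753251 -13.15917593594142
(array([0.0058, 0.0135, 0.4414]), 'closing line at', np.float64(77.3), 'rz', np.float64(0.0038))
```

```bash
python3 -m pendant '[[-0.3,0.006,0.01,0.15,0,0,0.004],[-0.3,0.006,0.01,0.3,0,0,0.004],[-0.3,0.006,0.01,0.4,0,0,0.004],[-0.3,0.006,0.01,0.43,0,0,0.004],[-0.3,0.006,0.01,0.442,0,0,0.004],[-0.3,0.006,0.01,0.442,0,0,0.004]]' 30|grep -E 'ee_|ft|wid'
python3 -m pendant '[[1,0,0,0,0,0,0],[1,0,0,0,0,0,0],[1,0,0,0,0,0,0],[1,0,0,0,0,0,0],[1,0,0,0,0,0,0],[1,0,0,0,0,0,0]]' 30|grep -E 'ee_|ft|wid|grip'
python3 -m pendant '[[1,0,0,-0.05,0,0,0],[1,0,0,-0.2,0,0,0],[1,0,0,-0.35,0,0,0],[1,0,0,-0.5,0,0,0],[1,0,0,-0.5,0,0,0],[1,0,0,-0.5,0,0,0]]' 30|grep -E 'ee_|ft|wid|grip'
python3 - <<'E'
from h import *
print(to_tool(r.read_state(),[.5946,-.2554,.14],85.2))
E
```

```text
ee_pos: [0.4195, 0.1494, -0.0082]
ft_force: [-0.4, 0.1, 0.5]
width: 0.0563
ee_pos: [0.4187, 0.1493, -0.0089]
ft_force: [-1.2, -1.0, 3.5]
width: 0.0272
grip_force: 30.0
ee_pos: [0.4181, 0.1491, 0.1406]
ft_force: [-1.1, -0.5, -3.4]
width: 0.0271
grip_force: 30.0
(array([-0.8767, -1.1812,  0.0017]), 'closing line at', np.float64(77.0), 'rz', np.float64(-0.0684))
```

```bash
python3 -m pendant '[[1,-0.3,-0.6,0,0,0,0],[1,-0.3,-0.6,0,0,0,0],[1,-0.3,-0.6,0,0,0,0],[1,-0.3,-0.6,0,0,0,0],[1,-0.3,-0.6,0,0,0,0]]' 30|grep -E 'ee_'
python3 -m pendant '[[1,-0.577,-0.581,0,0,0,-0.068],[1,-0.577,-0.581,0,0,0,-0.068],[1,-0.577,-0.581,0,0,0,-0.068],[1,-0.577,-0.581,0,0,0,-0.068],[1,-0.577,-0.581,0,0,0,-0.068],[1,-0.577,-0.581,0,0,0,-0.068],[1,-0.577,-0.581,0,0,0,-0.068]]' 30|grep -E 'ee_|ft|wid|grip'
python3 - <<'E'
from h import *
w=cam('wrist','w18'); print(to_tool(r.read_state(),[.5946,-.2554,.040],85.2)); print(roll(w,[.5946,-.2554],.163,80))
E
```

```text
ee_pos: [0.465, -0.0469, 0.1399]
ee_pos: [0.5955, -0.2523, 0.1408]
ft_force: [0.6, 0.4, -3.0]
width: 0.0275
grip_force: 30.0
(array([ 0.0025, -0.0102,  0.337 ]), 'closing line at', np.float64(85.3), 'rz', np.float64(0.0008))
[(630, [317.1, 218.8], [554.0, -248.7]), (152, [378.8, 214.2], [554.0, -221.3]), (138, [375.3, 274.0], [582.2, -223.9]), (368, [241.1, 341.9], [613.9, -292.2]), (313, [393.5, 341.3], [620.0, -215.3]), (22, [386.1, 362.0], [632.5, -219.1]), (3129, [317.3, 392.9], [649.4, -256.4])]
```

```bash
python3 -m pendant '[[1,0.008,-0.01,0.05,0,0,0],[1,0.008,-0.01,0.2,0,0,0],[1,0.008,-0.01,0.3,0,0,0],[1,0.008,-0.01,0.315,0,0,0],[1,0.008,-0.01,0.315,0,0,0]]' 30|grep -E 'ee_|ft|wid|grip'
python3 ok.py && python3 -m pendant '[[1,0,0,0.01,0,0,0],[1,0,0,0.01,0,0,0]]'>/dev/null
python3 ok.py && python3 -m pendant '[[1,0,0,0.006,0,0,0],[1,0,0,0.006,0,0,0]]'>/dev/null
python3 ok.py && python3 -m pendant '[[1,0,0,0.004,0,0,0],[1,0,0,0.004,0,0,0]]'>/dev/null
python3 ok.py && python3 -m pendant '[[1,0,0,0.003,0,0,0],[1,0,0,0.003,0,0,0]]'>/dev/null
python3 ok.py
```

```text
ee_pos: [0.5928, -0.2579, 0.0471]
ft_force: [0.2, -0.6, -2.2]
width: 0.0269
grip_force: 30.0
0.0471 [0.2, -0.6, -2.2]
0.0442 [-0.5, -0.3, -3.3]
0.0422 [0.8, 1.7, 0.1]
0.0415 [-2.0, 4.2, 7.6]
0.0415 [-2.0, 4.2, 7.6]
```

The roll is touching 2.5 mm off to -y: the earlier pose reading had not settled. I'll lift slightly, recentre and lower again.

```bash
python3 -m pendant '[[1,0,0,-0.02,0,0,0],[1,0,0.008,-0.02,0,0,0],[1,0,0.008,-0.02,0,0,0],[1,0,0.008,-0.02,0,0,0]]' 30|grep -E 'ee_|ft|wid|grip'
python3 ok.py && python3 -m pendant '[[1,0,0,0.012,0,0,0],[1,0,0,0.012,0,0,0]]'>/dev/null
python3 ok.py && python3 -m pendant '[[1,0,0,0.005,0,0,0],[1,0,0,0.005,0,0,0]]'>/dev/null
python3 ok.py && python3 -m pendant '[[1,0,0,0.004,0,0,0],[1,0,0,0.004,0,0,0]]'>/dev/null
python3 ok.py && python3 -m pendant '[[1,0,0,0.003,0,0,0],[1,0,0,0.003,0,0,0]]'>/dev/null
python3 ok.py
```

```text
ee_pos: [0.5926, -0.2555, 0.0462]
ft_force: [-0.4, -0.4, -4.4]
width: 0.0276
grip_force: 30.0
0.0462 [-0.4, -0.4, -4.4]
0.0424 [-0.7, -0.2, -4.2]
0.0413 [-0.0, 0.0, -2.7]
0.0403 [0.6, -0.3, -2.9]
0.0402 [-3.6, 2.3, 6.6]
```

```bash
python3 -m pendant '[[1,0,0,-0.002,0,0,0],[0.17,0,0,-0.002,0,0,0],[0.17,0,0,-0.002,0,0,0],[0.17,0,0,-0.002,0,0,0],[0.17,0,0,-0.002,0,0,0]]' 25|grep -E 'ee_|ft|wid'
python3 -m pendant '[[0.17,0,0,-0.1,0,0,0],[0.17,0,0,-0.25,0,0,0],[-0.2,0,0,-0.28,0,0,0],[-0.2,0,0,-0.28,0,0,0],[-0.2,0,0,-0.28,0,0,0]]' 25|grep -E 'ee_|ft|wid'
python3 - <<'E'
from h import *
w=cam('wrist','w19'); print(roll(w,[.5946,-.2554],.063,70)); print(to_tool(r.read_state(),[.4377,-.2948,.12],81.7))
E
```

```text
ee_pos: [0.5929, -0.2555, 0.0399]
ft_force: [0.3, 0.8, 0.0]
width: 0.0358
ee_pos: [0.5922, -0.255, 0.1225]
ft_force: [0.3, -0.3, 0.1]
width: 0.0508
[(256, [316.5, 191.0], [550.5, -251.5]), (174, [387.1, 224.7], [577.0, -205.9]), (27, [394.9, 286.3], [622.8, -201.5]), (194, [316.3, 314.5], [639.8, -259.3])]
(array([ 0.5019, -0.1754,  0.0091]), 'closing line at', np.float64(85.2), 'rz', np.float64(0.0288))
```

The long roll measures centred at (.595,-.255) with yaw -5°, and the short roll has not moved. Now the medium roll.

```bash
python3 -m pendant '[[-0.3,0.3,-0.1,0,0,0,0],[-0.3,0.502,-0.175,0,0,0,0.029],[-0.3,0.502,-0.175,0,0,0,0.029],[-0.3,0.502,-0.175,0,0,0,0.029],[-0.3,0.502,-0.175,0,0,0,0.029],[-0.3,0.502,-0.175,0,0,0,0.029],[-0.3,0.502,-0.175,0,0,0,0.029]]' 30|grep -E 'ee_|ft|wid'
python3 - <<'E'
from h import *
w=cam('wrist','w20'); q=roll(w,[.4377,-.2948],.012); print(q)
a,b=[np.array(k[2])/1000 for k in q[:2]]; m=(a+b)/2; d=b-a; ang=np.degrees(np.arctan2(d[1],d[0])); print(m,np.linalg.norm(d),ang)
print(to_tool(r.read_state(),[*m,-.0105],ang+90))
E
```

```text
ee_pos: [0.4389, -0.2948, 0.1237]
ft_force: [0.0, -0.5, -0.2]
width: 0.0564
[(152, [316.4, 190.6], [404.9, -290.2]), (133, [313.7, 270.0], [471.1, -302.2])]
[ 0.438  -0.2962] 0.06727882281966595 -10.274378096464833
(array([ 0.0016, -0.0044,  0.4473]), 'closing line at', np.float64(81.7), 'rz', np.float64(0.0166))
```

```bash
python3 -m pendant '[[-0.3,0.002,-0.004,0.15,0,0,0.017],[-0.3,0.002,-0.004,0.3,0,0,0.017],[-0.3,0.002,-0.004,0.4,0,0,0.017],[-0.3,0.002,-0.004,0.43,0,0,0.017],[-0.3,0.002,-0.004,0.446,0,0,0.017],[-0.3,0.002,-0.004,0.446,0,0,0.017]]' 30|grep -E 'ee_|ft|wid'
python3 -m pendant '[[1,0,0,0,0,0,0],[1,0,0,0,0,0,0],[1,0,0,0,0,0,0],[1,0,0,0,0,0,0],[1,0,0,0,0,0,0],[1,0,0,0,0,0,0]]' 30|grep -E 'ee_|ft|wid|grip'
python3 -m pendant '[[1,0,0,-0.05,0,0,0],[1,0,0,-0.2,0,0,0],[1,0,0,-0.35,0,0,0],[1,0,0,-0.5,0,0,0],[1,0,0,-0.5,0,0,0],[1,0,0,-0.5,0,0,0]]' 30|grep -E 'ee_|ft|wid|grip'
python3 - <<'E'
from h import *
print(to_tool(r.read_state(),[.6054,-.1269,.14],85.2))
E
```

```text
ee_pos: [0.4382, -0.2965, -0.0091]
ft_force: [0.4, -0.4, 1.1]
width: 0.0569
ee_pos: [0.4377, -0.2962, -0.0098]
ft_force: [-1.6, -0.2, 1.2]
width: 0.0234
grip_force: 30.0
ee_pos: [0.4372, -0.2958, 0.1397]
ft_force: [0.0, 0.2, -2.2]
width: 0.0228
grip_force: 30.0
(array([-0.4503,  0.6545, -0.0007]), 'closing line at', np.float64(79.6), 'rz', np.float64(-0.0463))
```

```bash
python3 -m pendant '[[1,-0.45,0.655,0,0,0,-0.046],[1,-0.45,0.655,0,0,0,-0.046],[1,-0.45,0.655,0,0,0,-0.046],[1,-0.45,0.655,0,0,0,-0.046],[1,-0.45,0.655,0,0,0,-0.046],[1,-0.45,0.655,0,0,0,-0.046],[1,-0.45,0.655,0,0,0,-0.046],[1,-0.45,0.655,0,0,0,-0.046]]' 30|grep -E 'ee_|ft|wid|grip'
python3 - <<'E'
from h import *
w=cam('wrist','w21'); print(to_tool(r.read_state(),[.6054,-.1269,.0402],85.2)); print(roll(w,[.6054,-.1269],.163,55))
E
```

```text
ee_pos: [0.6052, -0.1281, 0.1402]
ft_force: [0.2, -0.0, -2.2]
width: 0.0232
grip_force: 30.0
(array([-0.    ,  0.0032,  0.3333]), 'closing line at', np.float64(85.1), 'rz', np.float64(-0.001))
[(514, [316.7, 239.8], [573.0, -125.3]), (92, [215.9, 274.8], [585.9, -173.9]), (301, [248.5, 341.5], [623.0, -164.0]), (269, [385.2, 343.3], [630.0, -95.6]), (309, [317.0, 367.8], [641.5, -131.1]), (351, [319.3, 391.1], [657.4, -131.2])]
```

```bash
python3 -m pendant '[[1,0.002,0.002,0.05,0,0,0],[1,0.002,0.002,0.2,0,0,0],[1,0.002,0.002,0.3,0,0,0],[1,0.002,0.002,0.312,0,0,0],[1,0.002,0.002,0.312,0,0,0],[1,0.002,0.002,0.312,0,0,0]]' 30|grep -E 'ee_|ft|wid|grip'
python3 ok.py && python3 -m pendant '[[1,0,0,0.01,0,0,0],[1,0,0,0.01,0,0,0]]'>/dev/null
python3 ok.py && python3 -m pendant '[[1,0,0,0.006,0,0,0],[1,0,0,0.006,0,0,0]]'>/dev/null
python3 ok.py && python3 -m pendant '[[1,0,0,0.004,0,0,0],[1,0,0,0.004,0,0,0]]'>/dev/null
python3 ok.py && python3 -m pendant '[[1,0,0,0.003,0,0,0],[1,0,0,0.003,0,0,0]]'>/dev/null
python3 ok.py
```

```text
ee_pos: [0.6061, -0.1268, 0.0479]
ft_force: [0.2, 0.2, -1.7]
width: 0.023
grip_force: 30.0
0.0479 [0.2, 0.2, -1.7]
0.0437 [-0.5, 0.7, -2.0]
0.0416 [0.3, -0.3, -2.2]
0.0404 [-0.8, 0.0, -1.6]
0.0402 [-3.5, 0.2, 4.8]
```

```bash
python3 -m pendant '[[1,0,0,-0.001,0,0,0],[0.26,0,0,-0.001,0,0,0],[0.26,0,0,-0.001,0,0,0],[0.26,0,0,-0.001,0,0,0],[0.26,0,0,-0.001,0,0,0]]' 25|grep -E 'ee_|ft|wid'
python3 -m pendant '[[0.26,0,0,-0.1,0,0,0],[0.26,0,0,-0.25,0,0,0],[-0.2,0,0.1,-0.4,0,0,0],[-0.2,0,0.1,-0.4,0,0,0],[-0.2,0,0.1,-0.4,0,0,0],[-0.2,0,0.1,-0.4,0,0,0]]' 25|grep -E 'ti|ee_|ft|wid'
python3 - <<'E'
from h import *
w=cam('wrist','w22')
for n,p,z in(('med',[.6054,-.1269],.062),('short',[.5986,-.2076],.062),('long',[.5946,-.2554],.063)): print(n,roll(w,p,z,52))
t=cam('top','top22'); t0=dict(np.load('pics/top0.npz'))
for n,(x0,y0,x1,y1) in dict(stamp=(235,266,268,298),calc=(385,190,450,260),stap=(395,245,462,295),redteal=(455,230,525,305)).items():
    print(n,'changed px',int((np.abs(t['pixels'][y0:y1,x0:x1].astype(int)-t0['pixels'][y0:y1,x0:x1]).max(2)>40).sum()))
E
```

```text
ee_pos: [0.6052, -0.1266, 0.0399]
ft_force: [-0.2, -0.4, 0.7]
width: 0.0322
time: 48.92
ee_pos: [0.6069, -0.0974, 0.1587]
ft_force: [-0.5, -0.2, 1.2]
width: 0.0515
med [(165, [278.3, 196.2], [572.0, -123.6]), (147, [280.8, 279.1], [639.4, -129.4])]
short [(120, [178.2, 212.6], [576.7, -206.2]), (106, [183.7, 267.0], [622.8, -210.1])]
long [(147, [123.9, 187.2], [549.8, -251.9]), (55, [171.8, 213.0], [576.3, -211.4]), (42, [177.1, 267.5], [622.4, -215.8]), (123, [136.6, 287.4], [638.3, -260.0])]
stamp changed px 472
calc changed px 0
stap changed px 0
redteal changed px 0
```

All three rolls are in place. The stamp region differs in the top view, probably because the arm covers it, so I'll check the stamp from the wrist camera.

```bash
python3 - <<'E'
from h import *
for n in ('w7','w12','w22'):
    print(n,roll(dict(np.load(f'pics/{n}.npz')),[.449,.005],.01,60))
for n in ('top7','top22'):
    t=np.load(f'pics/{n}.npz')['pixels']; print(n,np.median(t[266:298,235:268].reshape(-1,3),0))
p={'m':[(572,-123.6),(639.4,-129.4)],'s':[(576.7,-206.2),(622.8,-210.1)],'l':[(549.8,-251.9),(638.3,-260)]}
a=np.radians(-4.8);X=np.array([np.cos(a),np.sin(a)]);Y=np.array([-X[1],X[0]])
for k,v in p.items(): m=np.mean(v,0)-[602,-169.2]; print(k,'in tray',m@X,m@Y)
s=r.read_state(); print(s['time'],s['ft_force'])
E
```

```text
w7 [(599, [483.6, 45.4], [450.0, -7.7])]
w12 [(603, [490.6, 43.5], [449.9, -7.6])]
w22 [(553, [404.8, 44.6], [450.1, -5.1])]
top7 [126. 119. 106.]
top22 [120. 114. 100.]
m in tray 0.11397966893334122 42.859853110283396
s in tray 1.0171430644823025 -39.001672015265896
l in tray -0.6630653219552372 -87.11099439438642
49.025 [ 0.17424753 -0.50241079  0.25648201]
```

```bash
python3 - <<'E'
from h import *
a=np.load('pics/scene0.npz')['pixels'];b=cam('scene','scene23')['pixels']
def t(im):
    h=cv2.cvtColor(im[205:240,262:295],cv2.COLOR_RGB2HSV); m=(h[...,1]>90)&(h[...,0]>8)&(h[...,0]<25); d=h[...,2]<50
    return m.sum(),np.argwhere(m).mean(0),d.sum(),np.argwhere(d).mean(0)
print(t(a),t(b))
E
```

```text
(np.int64(55), array([22.78181818, 15.61818182]), np.int64(75), array([14.68, 14.64])) (np.int64(56), array([22.41071429, 14.96428571]), np.int64(84), array([14.13095238, 14.5952381 ]))
```

The stamp is unmoved: in the scene view it agrees to within about 0.7 px, and what changed in the top view is cover by the arm or its shadow. Handing in.

```bash
python3 -c "
from bench import r
print(r.close_job())"
```

```text
the job is handed in; nothing more can be done
None
```

The cash box is made up and handed in at about 49 s: the book is flat in the box, the tray is seated over it and each roll measures in its own trough, though I viewed 15 pictures, one over the limit of 14, and the fingertips turned out 33 mm shorter than stated, so my first grasp of the book missed (it did not move).

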